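Tuck the needle holder's tab shut

ROBOT

A 7-joint arm with a two-finger parallel gripper is mounted at the origin on a cart in front of the work surface, level with it; the furniture and walls round the work are solid. World frame = base frame: x ahead of the robot, y to its left, z up, the work surface at z = 0. Lengths are in m, angles in rad, forces in N, time in s.
With the tool pointing down it reaches from about 0.425 to 0.875 m from the base axis. Payload 4.7 kg.
Tool frame: the origin (TCP) lies at the very end of the fingers, on their centre line; the grasp point (between the pads) lies 19 mm behind it (robot.grip_point_offset is the z of the grasp point in the tool frame, in m); z points along the fingers, y is the direction in which the jaws open and shut (so a half turn about z gives the same grasp; the last joint's range is limited). The gripper opens to 87 mm and grips with 3 to 60 N. Pads are 19 mm wide; open, the fingers measure 117 mm over their backs; the gripper's body (75 mm by 190 mm) begins 51 mm behind the grasp point.
Start: joints at [1.321, 0.321, -0.07, 1.45, 0.023, 1.371, -0.057], TCP at [0.169, -0.628, 0.223] pointing down, gripper open.
Joint ranges: [-2.86, 2.86], [-0.3, 2.09], [-1.38, 1.24], [0.06, 2.45], [-1.56, 4.7], [0.09, 2.05], [-2.69, 2.69]. Speed limits (rad/s): [2.57, 2.57, 3.14, 3.14, 3.14, 3.14, 3.14].

INTERFACE

Orientations are given as a 3x3 rotation matrix whose columns are the frame's x, y, z axes.
In Python, from cell import robot gives the robot as it stands. Calls block until the motion is done:
- robot.move_ptp(position, orientation): joint-space move of the TCP to a pose.
- robot.move_linear(position, frame=None, velocity=0.15, f_stop=None): straight line of the TCP; frame=None keeps the orientation; velocity is the mean speed in m/s. With f_stop (N) it stops when the force on the tool has changed by that much, and returns True; else False.
- robot.goto_joints(angles): joint-space move.
- robot.open_gripper() and robot.grab(f_grip=None): open the fingers fully, or close them until they stop; f_grip is the grip in N (None keeps the last).
- robot.hold(seconds).
- robot.inverse_kinematics(position, orientation): joint angles nearest the present ones, or None.
- robot.get_obs(): the state.
- robot.grab_frame(name): name is "scene" or "side" or "wrist"; returns the picture (400x640x3 uint8, blue, green, red); there is no depth.
- robot.get_calibration(name): a dict with "fx", "fy", "cx", "cy" (pixels), "view" (4x4, takes a point from world to camera coordinates). Camera axes: x right, y down, z forward; pixel columns grow to the right and rows downward; lengths in m; the calibration is good to about 2 mm. The wrist camera is an equidistant fisheye: a pixel r from the principal point sees the ray r / f radians off the axis. A picture is of the moment at which its call begins: read the wrist's pose just before it. get_calibration takes no time and is no camera call; for the wrist camera it gives the pose at the moment of the call.
A pose or a line that the arm cannot do raises robot.IKError and nothing moves.
- robot.sign_off(): hands the job in, once; it reports no verdict.
The state is a dict: "time": time; "q": joint angles; "joint_vel": joint speeds; "tau": joint torques, N m; "tcp_pos": TCP position; "orientation": TCP orientation; "wrist_force": force on the tool from outside, world axes, zero at the start; "wrist_torque": the same for the moment, N m; "gripper_width": finger opening in m.
Only numpy, scipy, OpenCV 4.12 (cv2) and the standard library are available. Lean on these libraries where they do the work, as an engineer would, in place of code of your own. Each camera call takes 0.05 s, during which the arm holds its last target.

TASK

Shut the grey needle holder: with the fingertips, fold the upright orange tab over until it lies flat above the needle pack, and push it on toward the steel lip, using the ridge on its back, until its edge is fully home beneath the lip and stays tucked by itself. Be gentle: pinch or lift nothing, keep off the tab's white inner face and the pack inside, and leave the holder and the things around it where they stand.

Things in the scene. Friction and masses are not known exactly. Their poses are not given: they have to be found in the camera images.
- holder: Grey desk holder, loose, about 1.8 kg, 132 (x) x 116 (y) x 20 mm high. Origin: centre of its underside, z up; +x points from the hinge of the orange tab (at x = -50 mm) to the steel retaining lip. The recess between them, x = -26 to 24, floor at z = 6 mm, holds the needle pack. Folded flat, the tab has its outer face at z = 26 mm.
- tab_fold (a joint): Angle of the orange tab about its hinge pin, rad: 0 = folded flat over the recess, pointing at the lip; 1.57 = standing upright; it stands at 1.25 to 1.8 at the start. A light spring (0.07 N m per rad toward 1.5, friction 0.03 N m) opens the tab again to about 0.9 when it is let go untucked; holding it flat takes about 3 N at 35 mm from the hinge.
- tab_slide (a joint): Shift of the hinge pin with the whole tab along its slots toward the lip (holder +x), m: 0 to 0.003 at the start, 0.024 at the stop, where the tab edge is 13 mm under the flat roof. Stays where it is left (friction 3 N).
- tab_hinge (a point): Centre of the hinge pin, 24 mm above the bench; at holder x = -50 mm when tab_slide is 0, and moves with it.
- tab_edge (a point): Middle of the tab's free edge, on its outer face, 84 mm from the hinge. The tab is an orange plate 3 mm thick: 100 mm wide (along the pin) up to 62 mm from the hinge, then a tongue 56 mm wide that fits beneath the lip.
- tab_ridge (a point): Middle of the top of the thumb ridge, at its hinge-side face: a bar 70 mm long (along the pin), 5 mm thick, standing 7 mm off the tab's outer face, 50 to 55 mm from the hinge. A fingertip set on the outer face on the hinge side of it can press the tab down and push it along.
- tab_lining: White liner on the inner face of the tab (the face turned to the lip side while it stands, and to the pack when shut), 46 x 90 x 2 mm; not to be touched.
- lip_mouth (a point): Middle of the front edge of the lip's flat underside, 31 mm above the bench, at holder x = 45 mm. The steel lip is a roof 70 mm wide, 3 mm thick, flat from here to its rear wall at x = 60 mm; on the tab's side a flared mouth rises to z = 40 mm at x = 38 mm.
- pack: Sealed needle pack, 98 x 42 x 10 mm, lying loose in the recess; origin at the centre of its underside.
- ink_amber: amber-labelled dark ink bottle with a blue cap, 29 mm across, 86 tall; bystander, origin at the centre of its underside.
- ink_orange: white ink bottle with an orange label and black collar, 29 mm across, 96 tall; bystander, origin at the centre of its underside.
- marker_violet: white and violet marker lying down, 135 mm long; bystander, origin at the centre of its underside.
- grip_steel: light grey ribbed machine grip lying down, 62 x 21 mm; bystander, origin at the centre of its underside.
- grip_black: dark ribbed machine grip lying down, 62 x 21 mm; bystander, origin at the centre of its underside.
- spare_pack: sealed needle pack lying on the bench, 98 x 42 x 10 mm; bystander, origin at the centre of its underside.
There are look-alikes about, which are no part of the job. There is more than one size of the holder; the job needs the larger. What is shaped like the pack but brown or red is not meant.

How it is judged:
At the end, for the whole second after the job is handed in: The tab's free edge is beneath the steel lip, at least 7 mm in from the front of its flat roof, and the tab is at rest at less than 0.09 rad; the holder stands flat within 3 cm of where it was, the needle pack lies in its recess, and every bystander is within 2 cm of where it was (x of tab_edge in the frame of holder above 0.052 m and z of tab_edge in the frame of holder below 0.033 m and value of joint tab_fold below 0.09 rad and velocity of joint tab_fold between -0.05 and 0.05 rad/s and linear speed of holder below 0.01 m/s and height (world z) of holder below 0.005 m and angle between holder's own z axis and vertical below 0.05 rad and distance of holder from where it was at the start of the episode below 0.03 m and z of pack in the frame of holder below 0.012 m and horizontal distance between pack and holder below 0.015 m and distance of each of ink_amber, ink_orange, marker_violet, grip_steel, grip_black, spare_pack from where it was at the start of the episode below 0.02 m); the robot touches nothing.
It fails at once if the holder is lifted, tipped, or shoved more than 3 cm (height (world z) of holder above 0.012 m or angle between holder's own z axis and vertical above 0.1 rad or distance of holder from where it was at the start of the episode above 0.03 m).
It fails at once if the needle pack is lifted out of its recess (z of pack in the frame of holder above 0.016 m).
It fails at once if the pack in the recess or the white liner inside the tab is touched (the tab is pinched) (contact force between the fingers and tab_lining above 0.3 N or contact force between the fingers and pack above 0.3 N).
It fails at once if the holder or its tab is pressed with more than 40 N (contact force between the fingers and holder above 40 N).
It fails at once if a bystander is moved more than 2 cm (distance of any of ink_amber, ink_orange, marker_violet, grip_steel, grip_black, spare_pack from where it was at the start of the episode above 0.02 m).
It also fails if it takes over 35 s, if anything falls off the work surface, if the arm or the gripper's body presses on something with over 40 N, if the wrist force passes 120 N, or if a joint passes its speed limit or range.

## Working session

There is one attempt and no reset: what is moved stays moved. The work goes in short steps, each a Python script; the robot and the scene stay as the last script left them, time stands still between calls to the robot, and variables do not carry over. Pictures are saved under pics/ and viewed, and the job is handed in when it is done.

```bash
mkdir -p pics; ls; python3 - <<'E'
from cell import robot
import cv2
o=robot.get_obs(); print(o['time'],o['tcp_pos'],o['gripper_width'])
for n in ("scene","side","wrist"):
    c=robot.get_calibration(n); print(n,c)
    cv2.imwrite(f"pics/{n}0.png",robot.grab_frame(n))
E
```

```text
pics
0.0 [ 0.16931196 -0.62699434  0.22144646] 0.08702256494354021
scene {'fx': 403.40076675949155, 'fy': 403.40076675949155, 'cx': 322.3406095004514, 'cy': 195.39414956250252, 'view': array([[-0.90375357, -0.42785191,  0.01312362,  0.44137603],
       [-0.28812807,  0.58536873, -0.75784277,  0.27025341],
       [ 0.31656232, -0.68868439, -0.65230523,  0.83779551],
       [ 0.        ,  0.        ,  0.        ,  1.        ]])}
side {'fx': 371.88304895383055, 'fy': 371.88304895383055, 'cx': 314.7954213714137, 'cy': 199.61218826411212, 'view': array([[-0.89624268, -0.4431043 ,  0.02019016,  0.446942  ],
       [-0.19940903,  0.36183904, -0.91066379,  0.18251573],
       [ 0.39621346, -0.82020186, -0.41265459,  0.75921765],
       [ 0.        ,  0.        ,  0.        ,  1.        ]])}
wrist {'fx': 309.70691628693146, 'fy': 309.70691628693146, 'cx': 316.82808323633304, 'cy': 198.66252188795352, 'view': array([[ 0.2610803 , -0.96531656, -0.0010082 , -0.64869196],
       [-0.92551284, -0.25061151,  0.28393635, -0.03496428],
       [-0.27434112, -0.07319708, -0.9588426 ,  0.39085934],
       [ 0.        ,  0.        ,  0.        ,  1.        ]])}
```

View pics/scene0.png

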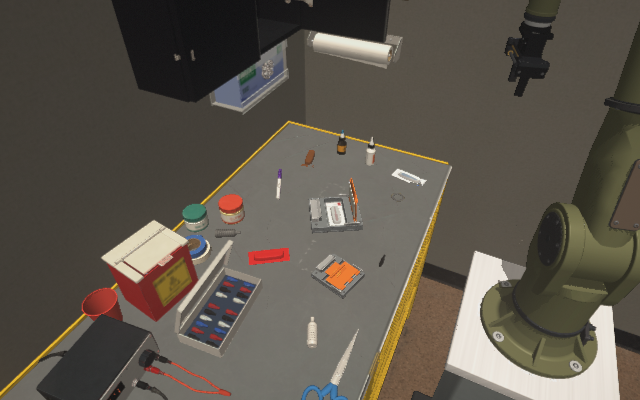

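View pics/side0.png

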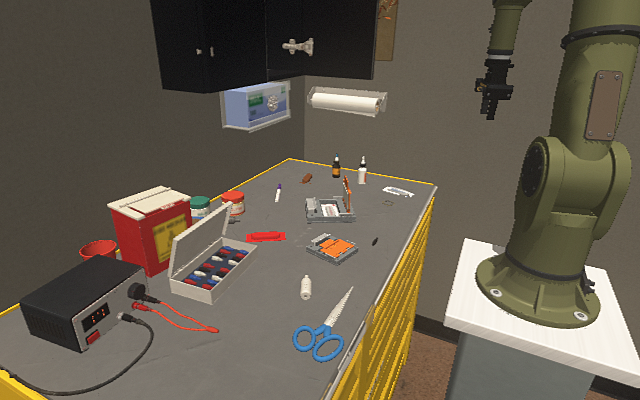

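View pics/wrist0.png

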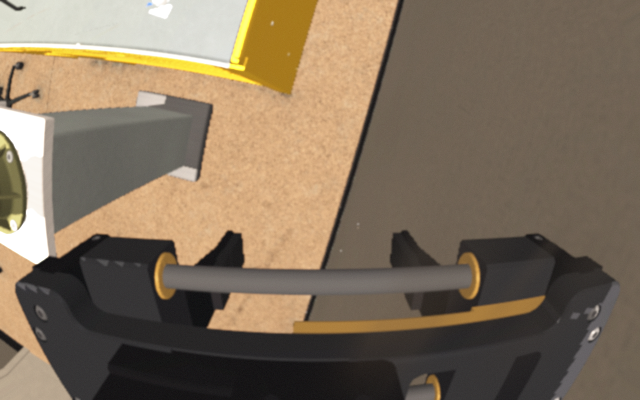

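```bash
python3 - <<'E'
import cv2,numpy as np
a=cv2.imread('pics/scene0.png')[165:245,295:380]; b=cv2.imread('pics/side0.png')[165:235,290:375]
c=cv2.resize(a,None,fx=7,fy=7,interpolation=cv2.INTER_CUBIC)
cv2.imwrite('pics/cropA.png',c)
c=cv2.resize(b,None,fx=7,fy=7,interpolation=cv2.INTER_CUBIC)
cv2.imwrite('pics/cropB.png',c)
E
cat > h.py <<'E'
import numpy as np,cv2
def pix2plane(cal,u,v,z):
    V=cal['view'];R=V[:3,:3];t=V[:3,3];C=-R.T@t
    d=R.T@np.array([(u-cal['cx'])/cal['fx'],(v-cal['cy'])/cal['fy'],1])
    return C+d*(z-C[2])/d[2]
def wray(cal,u,v):
    V=cal['view'];R=V[:3,:3];t=V[:3,3];C=-R.T@t
    x,y=u-cal['cx'],v-cal['cy'];r=np.hypot(x,y);th=r/cal['fx']
    d=R.T@np.array([np.sin(th)*x/r,np.sin(th)*y/r,np.cos(th)])
    return C,d
def wplane(cal,u,v,z):
    C,d=wray(cal,u,v);return C+d*(z-C[2])/d[2]
def wproj(cal,P):
    p=(cal['view']@np.append(P,1))[:3]; r=np.hypot(p[0],p[1]);th=np.arctan2(r,p[2])
    return np.array([cal['cx'],cal['cy']])+cal['fx']*th*p[:2]/r
def proj(cal,P):
    p=(cal['view']@np.append(P,1))[:3]
    return np.array([cal['cx']+cal['fx']*p[0]/p[2],cal['cy']+cal['fy']*p[1]/p[2]])
E
python3 - <<'E'
from cell import robot
from h import *
c=robot.get_calibration("scene")
for n,u,v in [("amber",342,153),("orange",371,163),("spare",408,177),("marker",279,184),("gripst",228,233),("gripbl",382,261),("holder",335,228),("small",338,275),("pincer",398,197),("brown",309,157)]:
    print(n,pix2plane(c,u,v,0).round(3))
E
```

```text
amber [ 0.606 -0.397  0.   ]
orange [ 0.503 -0.387  0.   ]
spare [ 0.379 -0.37   0.   ]
marker [ 0.709 -0.17   0.   ]
gripst [0.726 0.059 0.   ]
gripbl [ 0.343 -0.025  0.   ]
holder [ 0.488 -0.077  0.   ]
small [0.421 0.059 0.   ]
pincer [ 0.378 -0.268  0.   ]
brown [ 0.692 -0.33   0.   ]
```

View pics/cropA.png

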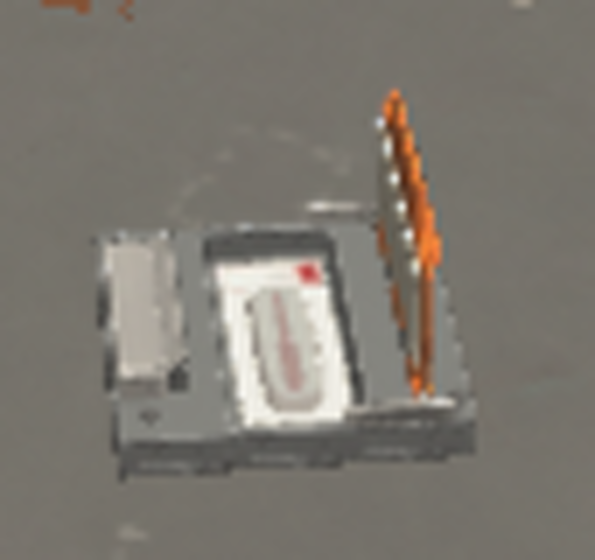

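View pics/cropB.png

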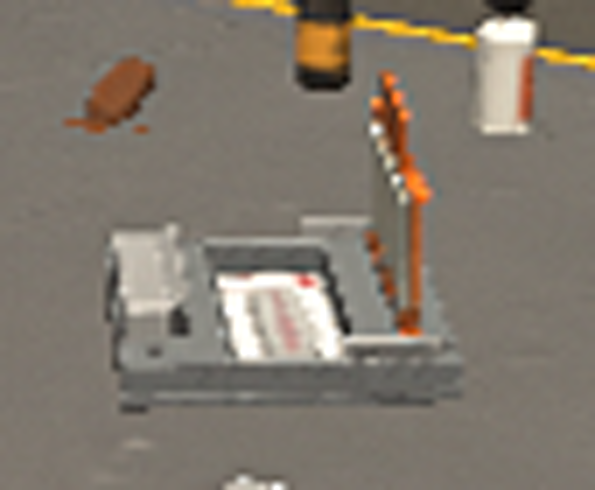

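```bash
python3 - <<'E'
from cell import robot
from h import *
c=robot.get_calibration("scene")
f=lambda x,y,z:pix2plane(c,295+x/7,165+y/7,z)
A=f(122,478,0);B=f(472,452,0);C=f(118,440,.02);D=f(100,238,.02);E=f(475,425,.02)
for p in (A,B,C,D,E):print(p.round(3))
print('bottom len',np.linalg.norm(A-B),'top len',np.linalg.norm(C-E),'depth',np.linalg.norm(C-D))
# small holder top corners from the picture
S=[pix2plane(c,u,v,.02) for u,v in ((312,272),(341,294),(364,270),(336,254))]
print([np.linalg.norm(S[i]-S[(i+1)%4]).round(3) for i in range(4)])
E
```

```text
[ 0.533 -0.034  0.   ]
[ 0.422 -0.103  0.   ]
[ 0.534 -0.033  0.02 ]
[ 0.589 -0.129  0.02 ]
[ 0.421 -0.097  0.02 ]
bottom len 0.1297627426214418 top len 0.12969599613247915 depth 0.11057945768394178
[np.float64(0.086), np.float64(0.085), np.float64(0.078), np.float64(0.077)]
```

```bash
python3 - <<'E'
from cell import robot
from h import *
o=robot.get_obs(); c=robot.get_calibration('wrist'); V=c['view']
print(o['orientation'].round(2), 'cam in tool',(o['orientation'].T@(-V[:3,:3].T@V[:3,3]-o['tcp_pos'])).round(3),'axis',(o['orientation'].T@V[2,:3]).round(2))
a=np.radians(31.5); H=np.array([.505,-.113,0]); X=np.array([np.cos(a),np.sin(a),0]);Y=np.array([-np.sin(a),np.cos(a),0])
for s in (1,-1):
  R=np.column_stack([np.cross(s*Y,[0,0,-1.]),s*Y,[0,0,-1.]])
  for x,z in ((-.05,.30),(-.1,.2),(-.08,.09),(.0,.05),(.02,.03)):
    q=robot.inverse_kinematics(H+x*X+[0,0,z],R); print(s,x,None if q is None else np.round(q,2))
E
```

```text
[[ 0.97  0.26 -0.  ]
 [ 0.26 -0.97  0.  ]
 [-0.   -0.   -1.  ]] cam in tool [ 0.078 -0.001 -0.162] axis [-0.28  0.    0.96]
1 -0.05 [-0.89 -0.2   1.    1.75  0.17  1.5   2.21]
1 -0.1 [-0.81 -0.26  1.    1.98  0.23  1.31  2.23]
1 -0.08 [ 1.41  0.16 -1.18  2.03  0.17  1.06  2.27]
1 0.0 [ 1.17  0.45 -1.17  1.94  0.48  1.07  1.92]
1 0.02 [ 1.12  0.54 -1.17  1.92  0.58  1.07  1.82]
-1 -0.05 [ 0.86 -0.05 -0.6   1.71 -0.03  1.48 -0.75]
-1 -0.1 [ 0.9  -0.08 -0.55  1.93 -0.04  1.28 -0.66]
-1 -0.08 [ 0.85  0.07 -0.58  2.04  0.04  1.05 -0.77]
-1 0.0 [ 0.75  0.26 -0.64  1.95  0.19  0.99 -1.  ]
-1 0.02 [ 0.72  0.32 -0.65  1.93  0.24  0.96 -1.06]
```

```bash
python3 - <<'E'
from cell import robot
from h import *
import pickle
a=np.radians(31.5); H=np.array([.505,-.113,0]); X=np.array([np.cos(a),np.sin(a),0]);Y=np.array([-np.sin(a),np.cos(a),0])
R=np.column_stack([X,-Y,[0,0,-1.]])
robot.grab(5)
robot.move_ptp(H-.07*X+[0,0,.28],R)
robot.hold(.2)
o=robot.get_obs();print(o['time'],o['tcp_pos'],o['gripper_width'],o['wrist_force'])
c=robot.get_calibration('wrist');im=robot.grab_frame('wrist');cv2.imwrite('pics/w1.png',im);pickle.dump(c,open('c1.pkl','wb'))
cv2.imwrite('pics/w1c.png',cv2.resize(im[:,140:540],None,fx=1.5,fy=1.5)) 
E
```

```text
3.875 [ 0.4451892  -0.15034775  0.27985244] 0.000251137267087416 [0.64876376 0.60445187 0.95629567]
```

View pics/w1.png

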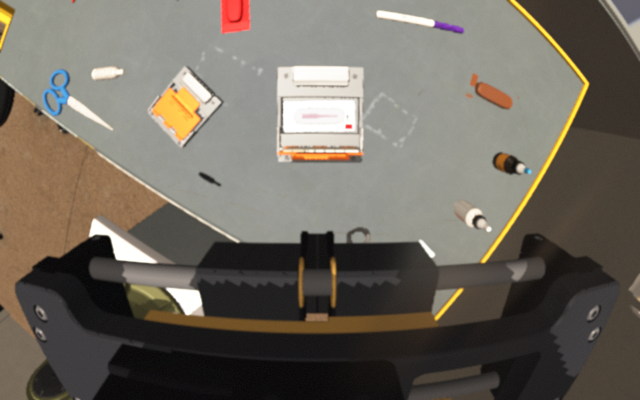

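```bash
python3 - <<'E'
import cv2
im=cv2.imread('pics/w1.png')[55:175,260:380]
cv2.imwrite('pics/w1c.png',cv2.resize(im,None,fx=5,fy=5,interpolation=cv2.INTER_CUBIC))
E
```

```text
(no output)
```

View pics/w1c.png

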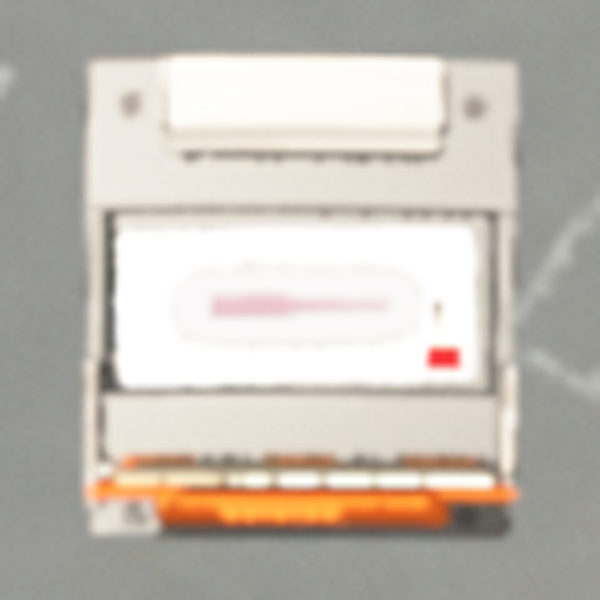

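```bash
python3 - <<'E'
from h import *
import pickle
c=pickle.load(open('c1.pkl','rb'))
f=lambda x,y,z:wplane(c,260+x/5,55+y/5,z)
pts=[((90,62),(66,58)),((517,62),(66,-58)),((97,212),(24,None)),((515,535),(-66,-58)),((90,532),(-66,58))]
P=np.array([f(*p[0],.02) for p in pts]);print(P.round(4))
I=[0,1,3,4]
h=np.array([pts[i][1] for i in I])/1000; w=P[I,:2]
hc,wc=h.mean(0),w.mean(0)
U,S,Vt=np.linalg.svd((h-hc).T@(w-wc));R=(U@Vt).T
print('yaw',np.degrees(np.arctan2(R[1,0],R[0,0])),'ctr',wc-R@hc,'res mm',((w-wc-(h-hc)@R.T)*1000).round(1),'lens',np.linalg.norm(P[0]-P[1]),np.linalg.norm(P[0]-P[4]))
np.savez('hp.npz',R=R,c=wc-R@hc)
C=wc-R@hc
Hf=lambda x,y,z:np.append(R.T@(f(x,y,z)[:2]-C),z).round(4)
print('recess edges x',Hf(300,212,.02),Hf(300,391,.02),'lip mouth bottom',Hf(305,150,.04),'shoulder',Hf(88,490,.086),Hf(517,490,.086))
print('ridge',Hf(160,525,.076),Hf(450,525,.076))
E
```

```text
[[ 0.5342 -0.0341  0.02  ]
 [ 0.5944 -0.1318  0.02  ]
 [ 0.4997 -0.0572  0.02  ]
 [ 0.4835 -0.2014  0.02  ]
 [ 0.4225 -0.1004  0.02  ]]
yaw 31.376943724807607 ctr [ 0.508668   -0.11692643] res mm [[-0.6 -1.1]
 [-0.8  0.3]
 [ 0.9 -0.6]
 [ 0.4  1.4]] lens 0.11477173050184884 0.12987453993100054
recess edges x [0.0228 0.001  0.02  ] [-0.0261  0.0009  0.02  ] lip mouth bottom [ 0.0382 -0.0001  0.04  ] shoulder [-0.0438  0.0508  0.086 ] [-0.0436 -0.0491  0.086 ]
ridge [-0.0539  0.0349  0.076 ] [-0.0537 -0.0346  0.076 ]
```

```bash
cat >> h.py <<'E'
_d=np.load('hp.npz');R2=_d['R'];C2=_d['c']
X=np.append(R2[:,0],0);Y=np.append(R2[:,1],0);RT=np.column_stack([X,-Y,[0,0,-1.]])
def W(x,z,y=0.): return np.append(C2,0)+x*X+y*Y+np.array([0,0,z])
def Hh(p): return np.append(R2.T@(p[:2]-C2),p[2])
E
python3 - <<'E'
from cell import robot
from h import *
def rep(l):
    o=robot.get_obs();print(l,round(o['time'],2),(Hh(o['tcp_pos'])*1000).round(1),'F',(RT*[1,-1,-1]).T@o['wrist_force'].round(2))
robot.move_ptp(W(-.105,.12),RT)
robot.move_linear(W(-.105,.062),velocity=.1)
rep('down')
xh=-.049
def tgt(th,r=.040): return W(xh+r*np.cos(th)-.002*np.sin(th)-.0095,.024+r*np.sin(th)+.002*np.cos(th))
robot.move_linear(tgt(1.57),velocity=.08,f_stop=12);rep(1.57)
for th in (1.35,1.1,.9):
    s=robot.move_linear(tgt(th),velocity=.05,f_stop=12);rep((th,s))
    if s:break
cv2.imwrite('pics/s2.png',cv2.resize(robot.grab_frame('scene')[165:245,295:380],None,fx=7,fy=7,interpolation=cv2.INTER_CUBIC))
E
```

```text
down 5.35 [-104.4   -0.6   62.7] F [0.82924833 0.36103631 0.19      ]
1.57 6.06 [-60.8   0.1  63.9] F [-0.24571479  0.17327504 -0.5       ]
(1.35, False) 6.38 [-51.5   0.1  63.4] F [-0.13123427 -0.59931425 -0.05      ]
(1.1, False) 6.73 [-41.6   0.2  60.4] F [ 0.59368709 -0.19807988  0.09      ]
(0.9, False) 7.04 [-34.8   0.2  56.4] F [-0.3076135  -0.56202663 -0.61      ]
```

View pics/s2.png

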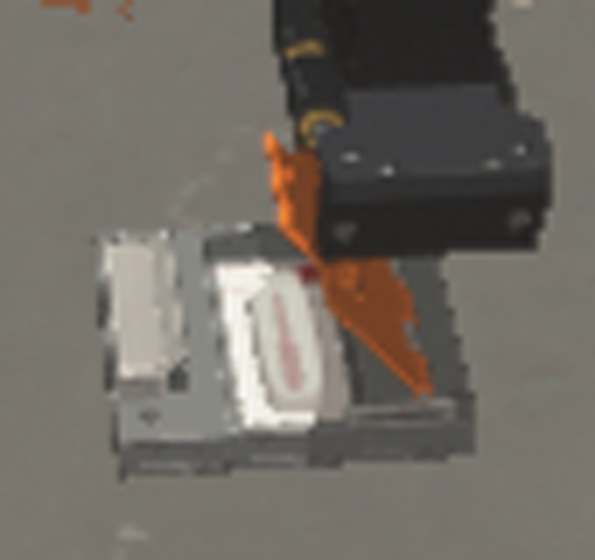

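```bash
python3 - <<'E'
from cell import robot
from h import *
def rep(l):
    o=robot.get_obs();print(l,round(o['time'],2),(Hh(o['tcp_pos'])*1000).round(1),'F',((RT*[1,-1,-1]).T@o['wrist_force']).round(2))
xh=-.049
def tgt(th,r=.040): return W(xh+r*np.cos(th)-.002*np.sin(th)-.0095,.024+r*np.sin(th)+.002*np.cos(th))
for th in (.7,.5,.3,.15,.05):
    s=robot.move_linear(tgt(th),velocity=.04,f_stop=12);rep((th,s))
    if s:break
cv2.imwrite('pics/s3.png',cv2.resize(robot.grab_frame('scene')[165:245,295:380],None,fx=7,fy=7,interpolation=cv2.INTER_CUBIC))
cv2.imwrite('pics/d3.png',cv2.resize(robot.grab_frame('side')[165:235,290:375],None,fx=7,fy=7,interpolation=cv2.INTER_CUBIC))
cv2.imwrite('pics/w3.png',robot.grab_frame('wrist')[50:400,150:490])
E
```

```text
(0.7, False) 7.44 [-28.9   0.   51.1] F [-0.14  0.76  0.96]
(0.5, False) 7.79 [-24.1   0.1  44.7] F [0.44 0.49 0.44]
(0.3, False) 8.14 [-20.7   0.1  37.5] F [0.82 0.18 0.09]
(0.15, False) 8.44 [-19.1  -0.   31.8] F [ 0.32 -0.41  1.76]
(0.05, False) 8.69 [-18.5  -0.   27.9] F [-0.31 -0.68  1.58]
```

View pics/s3.png

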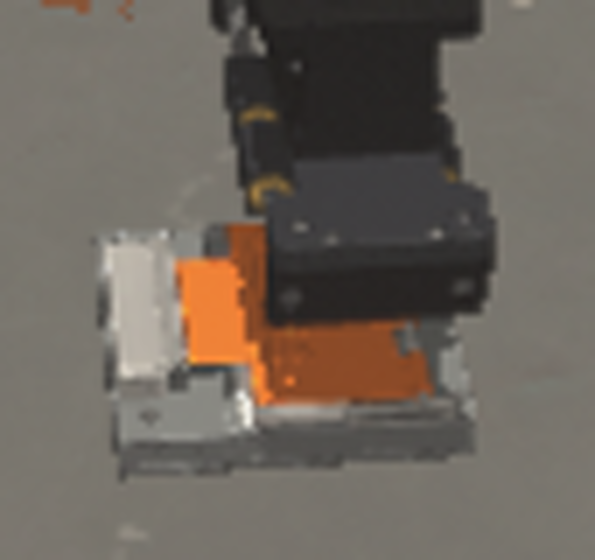

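View pics/d3.png

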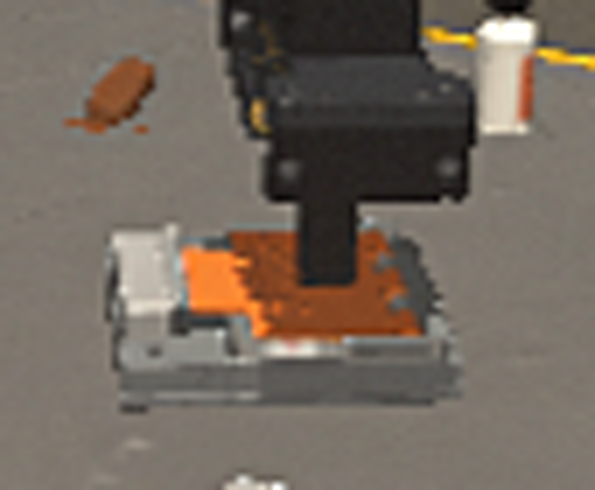

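View pics/w3.png

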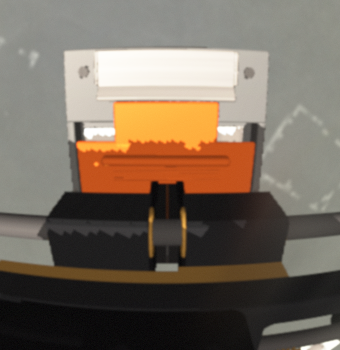

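```bash
python3 - <<'E'
from cell import robot
from h import *
def rep(l):
    o=robot.get_obs();print(l,round(o['time'],2),(Hh(o['tcp_pos'])*1000).round(1),'F',((RT*[1,-1,-1]).T@o['wrist_force']).round(2))
s=robot.move_linear(W(-.0185,.0268),velocity=.02,f_stop=10);rep(s)
for x in (-.010,-.004,.002,.008):
    s=robot.move_linear(W(x,.0268),velocity=.03,f_stop=16);rep((x,s))
    if s:break
cv2.imwrite('pics/s4.png',cv2.resize(robot.grab_frame('scene')[165:245,295:380],None,fx=7,fy=7,interpolation=cv2.INTER_CUBIC))
cv2.imwrite('pics/w4.png',cv2.resize(robot.grab_frame('wrist')[80:280,190:450],None,fx=3,fy=3))
E
```

```text
False 9.09 [-18.4  -0.1  26.9] F [ 0.41 -1.44  2.7 ]
(-0.01, False) 9.53 [-9.4  0.2 26.7] F [ 0.02 -0.29  1.3 ]
(-0.004, False) 9.88 [-4.2  0.1 26.6] F [-1.81 -0.06  1.34]
(0.002, False) 10.22 [ 2.4  0.1 26.8] F [-0.72  0.29  1.01]
(0.008, False) 10.57 [ 8.7  0.  26.9] F [-0.76 -0.17 -0.06]
```

View pics/s4.png

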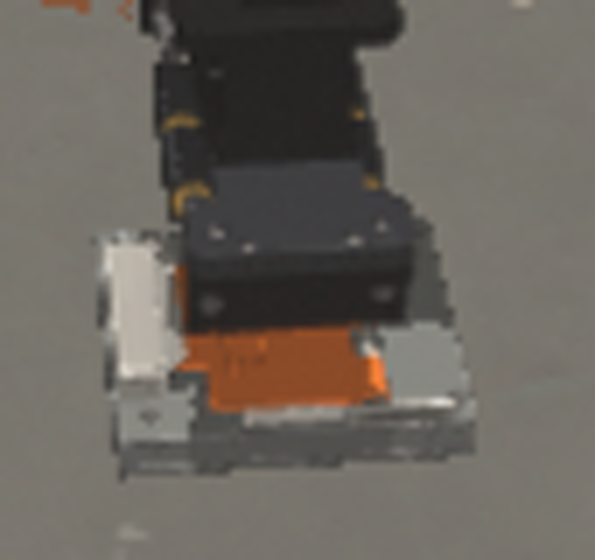

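View pics/w4.png

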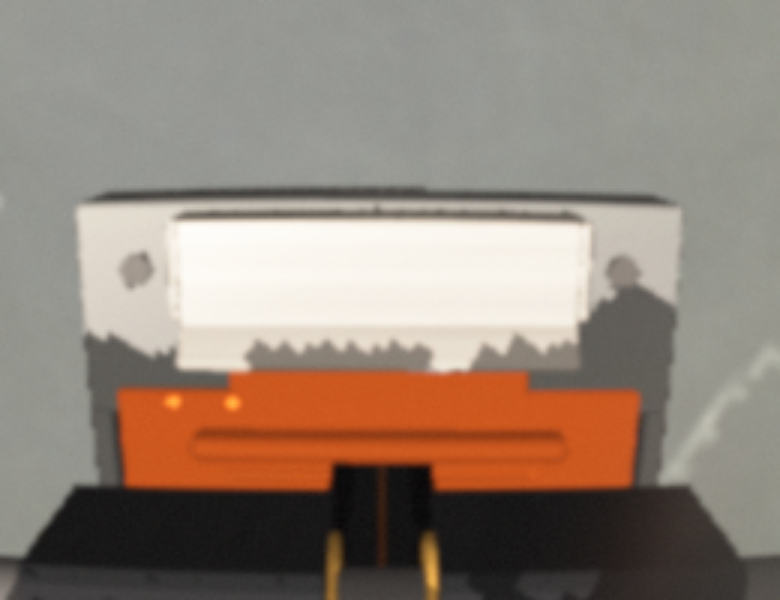

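```bash
python3 - <<'E'
from cell import robot
from h import *
def rep(l):
    o=robot.get_obs();print(l,round(o['time'],2),(Hh(o['tcp_pos'])*1000).round(1),'F',((RT*[1,-1,-1]).T@o['wrist_force']).round(2))
for x in (.011,.0135):
    s=robot.move_linear(W(x,.0268),velocity=.02,f_stop=8);rep((x,s))
    if s:break
robot.hold(.2);rep('hold')
robot.move_linear(W(.010,.0268),velocity=.03)
robot.move_linear(W(.010,.06),velocity=.08)
robot.move_linear(W(-.05,.20),velocity=.2)
robot.move_ptp(W(-.075,.28),RT)
robot.hold(.5);rep('up')
import pickle
c=robot.get_calibration('wrist');im=robot.grab_frame('wrist');cv2.imwrite('pics/w5.png',im);pickle.dump(c,open('c5.pkl','wb'))
cv2.imwrite('pics/w5c.png',cv2.resize(im[55:175,260:380],None,fx=5,fy=5,interpolation=cv2.INTER_CUBIC))
cv2.imwrite('pics/s5.png',cv2.resize(robot.grab_frame('scene')[165:245,295:380],None,fx=7,fy=7,interpolation=cv2.INTER_CUBIC))
cv2.imwrite('pics/d5.png',cv2.resize(robot.grab_frame('side')[165:235,290:375],None,fx=7,fy=7,interpolation=cv2.INTER_CUBIC))
E
```

```text
(0.011, False) 10.97 [11.   0.  26.8] F [-2.78  0.21  1.79]
(0.0135, False) 11.25 [13.6 -0.  26.8] F [-2.76  0.41  1.99]
hold 11.45 [13.7 -0.  26.8] F [-2.63 -0.34 -0.08]
up 14.12 [-7.500e+01  1.000e-01  2.797e+02] F [ 0.34 -0.6   0.37]
```

View pics/w5c.png

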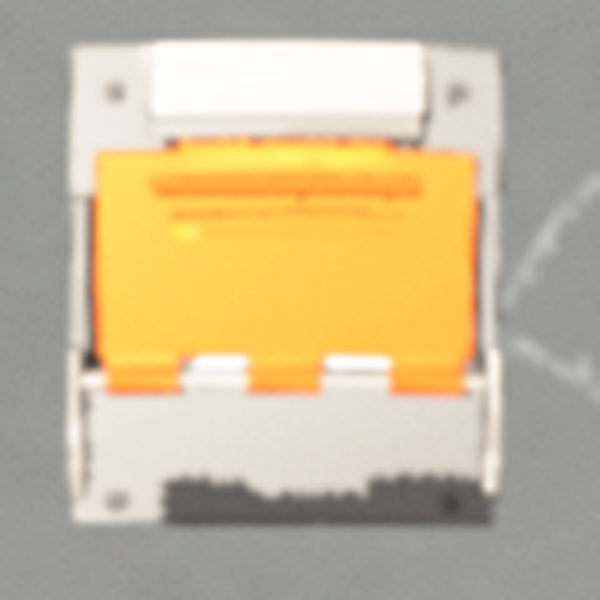

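View pics/d5.png

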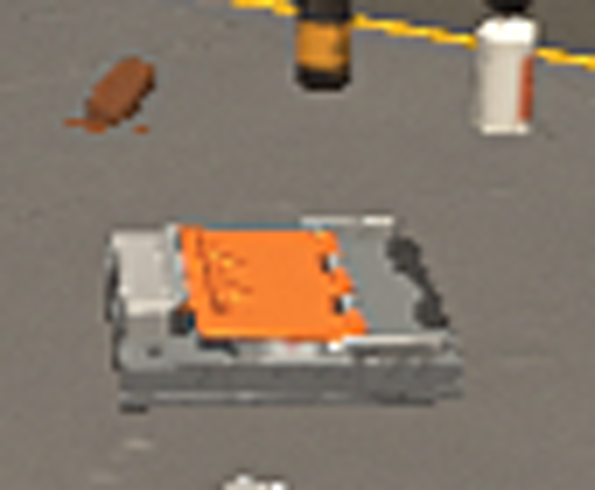

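View pics/s5.png

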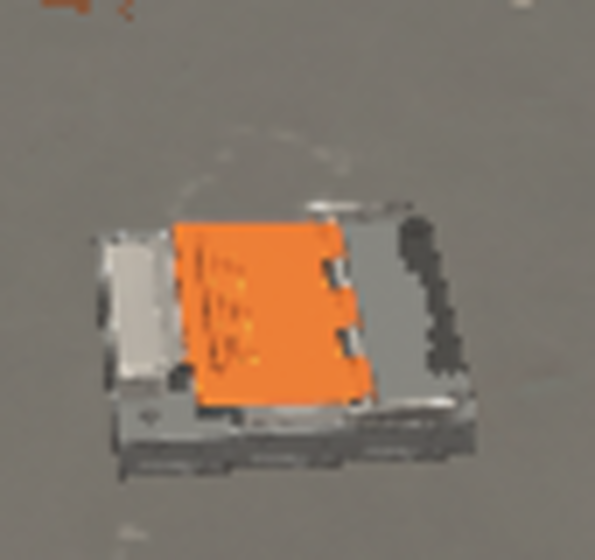

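```bash
python3 - <<'E'
from h import *
import pickle
c=pickle.load(open('c5.pkl','rb'))
Hf=lambda x,y,z:Hh(wplane(c,260+x/5,55+y/5,z)).round(4)
s=Hf(100,152,.030);s2=Hf(470,155,.030);print('shoulder',s,s2,'edge x=',s[0]+.022,s2[0]+.022)
print('ridge hinge face',Hf(285,197,.036),'->edge',Hf(285,197,.036)[0]+.034)
for p,w in (((70,47),(66,58)),((500,50),(66,-58)),((492,522),(-66,-58)),((73,520),(-66,58))): print(Hf(*p,.02),w)
E
```

```text
shoulder [0.0356 0.0492 0.03  ] [ 0.0349 -0.0479  0.03  ] edge x= 0.0576 0.0569
ridge hinge face [0.0227 0.0006 0.036 ] ->edge 0.0567
[0.0659 0.0584 0.02  ] (66, 58)
[ 0.0651 -0.0571  0.02  ] (66, -58)
[-0.0654 -0.0568  0.02  ] (-66, -58)
[-0.0649  0.0593  0.02  ] (-66, 58)
```

```bash
python3 - <<'E'
from cell import robot
robot.sign_off(); print(robot.get_obs()['time'])
E
```

```text
the job is handed in; nothing more can be done
the job is handed in; nothing more can be done
```

The needle holder is shut and the job is handed in at about 14 s of the 35 s allowed. I used the larger holder (measured at about 130 x 115 mm; the look-alike, at about 86 x 78 mm, was left alone). With the gripper closed, I folded the tab down from its outer face and pushed it under the lip with the fingertips on the ridge.

- **Tab:** After I let go and backed off, the wrist view put the tab edge at holder x of about 57 mm, against the 52 mm needed. The tab stayed down by itself in all three views. I did not measure its angle; by geometry the roof limits it to about 0.07 rad, against the 0.09 limit.
- **Holder:** It had moved less than about 1.5 mm, which is within measuring error. The highest contact force I read was about 3 N.
- **Bystanders and pack:** The arm was kept clear of the bystanders, but I did not re-measure them one by one. I did not re-measure the pack under the tab either.

No check failed or disagreed with another.

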